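Load the pottery carrier and hold it level

ROBOT

A 7-joint arm with a two-finger parallel gripper is mounted at the origin on the work surface. World frame = base frame: x ahead of the robot, y to its left, z up, the work surface at z = 0. Lengths are in m, angles in degrees, forces in N, time in s.
With the tool pointing down it reaches from about 0.425 to 0.95 m from the base axis. Payload 4.7 kg.
Tool frame: the origin (TCP) lies midway between the tips of the shut fingers; the grasp point (between the pads) lies 19 mm behind it; z points along the fingers, y is the line along which they close (so a half turn about z gives the same grasp; the last joint's range is limited). The gripper opens to 85 mm and grips with 20 to 120 N. Pads are 22 mm wide; open, the fingers measure 114 mm over their backs; the gripper's body (76 mm by 85 mm) begins 54 mm behind the grasp point. The pads swing forward as they close: fully open they stand 13 mm farther back than shut.
Start: joints at [74.834, 26.849, -2.785, 87.806, 1.381, 65.374, -4.715], TCP at [0.158, -0.656, 0.231] pointing down, gripper open.
Joint ranges: [-148.3, 148.3], [-19.14, 114.17], [-79.39, 73.82], [5.75, 140.21], [-59.74, 239.74], [12.07, 113.84], [-152.46, 152.46]. Speed limits (degrees/s): [147.25, 147.25, 180, 180, 180, 180, 180].

INTERFACE

Orientations are given as [roll, pitch, yaw] about the fixed x, y, z axes, in that order (R = Rz(yaw) Ry(pitch) Rx(roll)).
In Python, from station import bot gives the robot as it stands.
- The arm moves only by the shell command python3 -m jog 'ROWS' [FORCE]. ROWS is JSON, one flat list of numbers, 7 for each row, row after row: the shift along the tool's x, y, z in m, then the turn, a rotation vector about the tool's x, y, z in degrees, then the opening, from 0 (shut) to 1 (fully open). In form: [x, y, z, ax, ay, az, jaw, x, y, z, ax, ay, az, jaw, ...]. A call has 1 to 10 rows; each row is the pose to reach, as a shift and turn from the pose commanded when the call began, along the tool's axes at that moment; what a row does not reach only later rows make up. A row lasts 1/12 s, in which the tool goes at most 41.7 mm and 7.16 degrees, less where a joint would pass 70% of its speed; a pose out of reach is approached as far as the arm can. A call with a gripper value outside its range is refused whole. The fingers move at their own pace and stop on an object; FORCE is the grip in N (left out, the last holds). Time passes only in rows, so rows that repeat a pose let the fingers close. It gives the time, the measured TCP pose, the force, the opening and the grip force at its end, in the units of the state.
- bot.observe(): the state, without advancing time (a new reading comes with each control period).
- bot.read_camera(name): name is "scene" or "side" or "wrist"; returns the picture (384x512x3 uint8, red, green, blue); there is no depth.
- bot.camera_info(name): a dict with "camera_matrix" (3x3 intrinsics, pixels), "R" (3x3) and "t" (3): a world point X has camera coordinates R X + t. Camera axes: x right, y down, z forward; pixel columns grow to the right and rows downward; lengths in m; the calibration is good to about 2 mm. A picture is of the moment at which its call begins: read the wrist's pose just before it. camera_info takes no time and is no camera call; for the wrist camera it gives the pose at the moment of the call.
- bot.job_done(): hands the job in; it is judged then, once.
The state is a dict: "time_s": time; "joint_pos": joint angles; "joint_vel": joint speeds; "joint_efforts": joint torques, N m; "tool_pos": TCP position; "tcp_rot": TCP orientation; "force": force on the tool from outside, world axes, zero at the start; "ft_torque": the same for the moment, N m; "width": finger opening in m; "finger_force": force on a finger pad.
Only numpy, scipy, OpenCV 4.12 (cv2) and the standard library are available. Lean on these libraries where they do the work, as an engineer would, in place of code of your own. Each camera call takes 0.05 s, during which the arm holds its last target. There are 200 camera calls.

TASK

Stand the loose blue tumbler gently upright in the empty collar of the white carrier and let go of it, so that the carrier is loaded on both sides. Then lift the carrier by the red crossbar of its handle until its board is 12 cm or so above the bench, keep it steady and level there with both tumblers in their collars for three seconds, and finish while still holding it up. Never tip the carrier much on the way, and leave the terracotta pot, the white bud vase and the green jar where they stand.

Things in the scene. Friction and masses are not known exactly. Their poses are not given: they have to be found in the camera images.
- carrier: loose ware carrier, about 0.4 kg empty: a white-faced board 300 x 130 mm, 15 mm thick, with a dark round collar (76 mm inner, 88 mm outer diameter, standing 8 mm above the board) near each end and a handle across the middle. Origin: centre of the board's underside. x runs along the board, y across it, z up; +x is the end whose collar starts empty. It stands on the bench at any yaw.
- handle: the carrier's handle, fixed to it, same origin and axes as carrier: two uprights at y = -44 and +44 mm and on them a red flat crossbar 14 mm thick (along x), 110 mm long (along y), 30 mm tall, its underside 145 mm and its top 175 mm above the carrier's underside. Only the crossbar is red.
- grip (a point): centre of the red crossbar, on the carrier's centre line, 160 mm above its underside; axes as the carrier's. Pinch the 14 mm thickness (fingers closing along the carrier's x).
- free_place (a point): the carrier's point where the loose tumbler's centre must come: 100 mm along +x from the carrier's middle, 51 mm above its underside (36 mm above the board's top, at the axis of the empty collar). Axes as the carrier's. The crossbar's face is 93 mm away.
- full_place (a point): the same point at the -x end, where the second tumbler already stands.
- tumbler_mid (a point): centre, half-way up, of the loose blue tumbler on the bench: open round cup, 72 mm tall, straight sides, outer diameter 54 mm, wall 4 mm, about 0.14 kg; z is its axis, up.
- tumbler: the same loose blue tumbler; origin at the centre of its foot.
- mate_mid (a point): centre, half-way up, of the identical blue tumbler that already stands in the carrier's -x collar.
- mate: that second tumbler; origin at the centre of its foot.
- pinch_pot_mid (a point): centre, half-way up, of a terracotta pinch pot, 66 mm wide, 55 mm tall; leave it alone. It, the bud vase and the loose tumbler may swap places.
- bud_vase_mid (a point): centre, half-way up, of a white bud vase, 60 mm wide, 78 mm tall; leave it alone.
- glaze_jar_mid (a point): centre, half-way up, of a green closed jar, 72 mm wide, 78 mm tall; leave it alone.
Mind the look-alikes: they are no part of the job. Leave any yellow look-alike of the mate alone.

How it is judged (in metres and radians):
On the way, in this order (a step that is already met when the one before it is completed fails the run):
1. the loose tumbler stands upright in the empty collar, let go, the carrier still on the bench (distance between tumbler_mid and free_place below 0.02 m and angle between the z axis of each of tumbler_mid, mate_mid and the z axis of carrier, either way round below 0.12 rad and distance between mate_mid and full_place below 0.02 m and contact force between the fingers and tumbler below 0.2 N and linear speed of tumbler below 0.03 m/s and height (world z) of carrier below 0.01 m), for 0.2 s.
2. the carrier is held by its handle, level, still and high, both tumblers in their collars, for two seconds (height (world z) of carrier above 0.095 m and angle between carrier's own z axis and vertical below 0.1 rad and linear speed of carrier below 0.03 m/s and angular speed of carrier below 0.15 rad/s and contact force between the fingers and handle above 2 N and contact force between the fingers and tumbler below 0.2 N and contact force between the fingers and mate below 0.2 N and distance between tumbler_mid and free_place below 0.02 m and angle between the z axis of each of tumbler_mid, mate_mid and the z axis of carrier, either way round below 0.12 rad and distance between mate_mid and full_place below 0.02 m), for 2 s.
At the end, for the whole second after the job is handed in: Fingers hold the handle; carrier over 95 mm above the bench (higher than all else near it), within 0.10 rad of level, under 30 mm/s and 0.15 rad/s; both tumblers untouched in their collars, centres within 20 mm of their places, axes within 0.12 rad of the carrier's (all of step 2); the arm keeps its last pose, push and grip.
It fails at once if the carrier is tipped by more than 0.35 rad (angle between carrier's own z axis and vertical above 0.35 rad).
It fails at once if the loose tumbler is banged or pressed hard on the carrier (over 80 N) (contact force between tumbler and carrier above 80 N).
It fails at once if the loose tumbler is dropped into the collar (let go and falling faster than 0.5 m/s within 40 mm of its place) (distance between tumbler_mid and free_place below 0.04 m and linear speed of tumbler above 0.5 m/s and contact force between the fingers and tumbler below 0.2 N).
It fails at once if a bystander (pinch pot, bud vase or glaze jar) is shifted by more than 30 mm (distance of any of pinch_pot_mid, bud_vase_mid, glaze_jar_mid from where it was at the start of the episode above 0.03 m).
It also fails if it takes over 58 s, if anything falls off the work surface, if the arm or the gripper's body presses on something with over 40 N, if the wrist force passes 120 N, or if a joint passes its speed limit or range.

## Working session

There is one attempt and no reset: what is moved stays moved. The work goes in short steps, Python scripts to look and compute and a shell command to move; the robot and the scene stay as the last step left them, time stands still between calls to the robot, and variables do not carry over. Pictures are saved under pics/ and viewed, at most 10 in all, crops included, and the job is handed in when it is done.

```bash
mkdir -p pics; ls; python3 - <<'E'
from station import bot
import cv2,numpy as np
for n in("scene","side"):
    im=bot.read_camera(n); cv2.imwrite(f"pics/{n}0.png",im[:,:,::-1]); c=bot.camera_info(n)
    print(n,np.round(c["camera_matrix"],1).tolist(),np.round(-np.array(c["R"]).T@c["t"],3))
print(bot.observe())
E
```

```text
pics
scene [[469.5, 0.0, 256.6], [0.0, 469.5, 189.1], [0.0, 0.0, 1.0]] [1.164 0.799 0.819]
side [[468.9, 0.0, 248.9], [0.0, 468.9, 190.1], [0.0, 0.0, 1.0]] [0.281 1.336 0.895]
{'time_s': 0.1, 'joint_pos': array([74.83399688, 26.89403918, -2.78301988, 87.8661333 ,  1.38032426,
       65.374017  , -4.71565978]), 'joint_vel': array([ 0.04344958, -0.11732877, -0.0362693 , -0.17283962, -0.00295649,
        0.11166076,  0.06917765]), 'joint_efforts': array([ 5.44109171e-04, -5.11510885e+01, -4.71129420e-02, -2.38389283e+01,
        1.08107884e-02,  4.33084642e-03, -2.93147855e-05]), 'tool_pos': array([ 0.15757589, -0.65582306,  0.23035585]), 'tcp_rot': array([-1.79899396e+02,  3.54707901e-03,  1.35102372e+01]), 'force': array([ 0.72574626,  1.64890737, -0.27176308]), 'ft_torque': array([ 0.05911383, -0.00728377, -0.04263853]), 'finger_force': 0.0, 'width': 0.08530670433129726}
```

View pics/scene0.png

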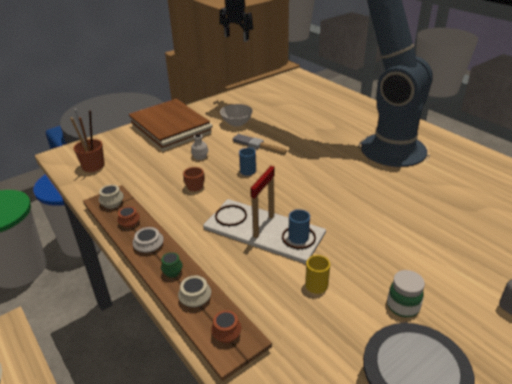

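View pics/side0.png

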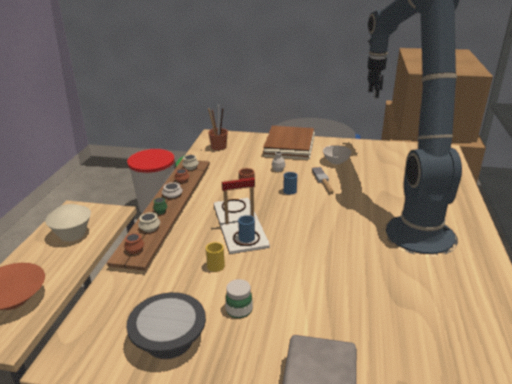

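The scene picture shows the loose blue tumbler at (248,160), the mate at (299,225), the empty collar at (231,215) and the red bar around (263,181). The pot is at (194,178), the vase at (200,148), the yellow decoy at (318,274) and the jar at (406,292). In the side picture the loose tumbler is at (290,183), the mate at (246,229), the empty collar at (233,206) and the bar at (239,185).

```bash
cat > h.py <<'E'
import numpy as np,cv2
from station import bot
def ray(n,p,c=None):
    c=c or bot.camera_info(n);K,R,t=map(np.array,(c["camera_matrix"],c["R"],c["t"]))
    d=R.T@np.linalg.solve(K,[p[0],p[1],1]);return -R.T@t,d
def plane(n,p,z,c=None):
    o,d=ray(n,p,c);return o+d*(z-o[2])/d[2]
def tri(obs):
    A=np.zeros((3,3));b=np.zeros(3)
    for n,p in obs:
        o,d=ray(n,p);d/=np.linalg.norm(d);M=np.eye(3)-np.outer(d,d);A+=M;b+=M@o
    return np.linalg.solve(A,b)
E
python3 - <<'E'
from h import *
def blobs(n,lo,hi):
    im=cv2.imread(f"pics/{n}0.png");h=cv2.cvtColor(im,cv2.COLOR_BGR2HSV)
    m=cv2.inRange(h,lo,hi);k,l,s,c=cv2.connectedComponentsWithStats(m)
    return [(np.round(c[i],1).tolist(),s[i].tolist()) for i in range(1,k) if s[i][4]>60]
for n in("scene","side"):
    print(n,"blue",blobs(n,(100,80,40),(120,255,255)));print(" red",blobs(n,(0,200,60),(5,255,255)),blobs(n,(172,150,60),(180,255,255)))
pts=dict(tumb=((248,161),(290,183)),mate=((299,227),(246.5,230)),collar=((231,215),(233,206)),bar=((263,181),(239,185)),pot=((194,178),(247,176)),vase=((200,150),(278,163)))
for k,(a,b) in pts.items(): print(k,tri([("scene",a),("side",b)]).round(3))
for n,p in(("scene",(231,215)),("side",(233,206))): print("collar z.02",plane(n,p,.02).round(3))
for n,p in(("scene",(248,161)),("side",(290,183))): print("tumb",plane(n,p,.036).round(3))
E
```

```text
scene blue [([54.9, 136.3], [46, 126, 20, 22, 307]), ([247.3, 161.1], [240, 148, 15, 27, 331]), ([46.8, 191.8], [33, 175, 31, 30, 585]), ([298.6, 226.4], [289, 211, 20, 32, 544])]
 red [([262.4, 179.5], [252, 167, 22, 30, 135])] []
side blue [([289.8, 183.0], [285, 173, 11, 20, 172]), ([246.2, 228.4], [239, 217, 15, 25, 280])]
 red [] []
tumb [ 0.448 -0.203  0.037]
mate [0.544 0.141 0.047]
collar [ 0.63  -0.037  0.019]
bar [0.585 0.049 0.157]
pot [ 0.621 -0.241  0.031]
vase [ 0.519 -0.372  0.029]
collar z.02 [ 0.63  -0.037  0.02 ]
collar z.02 [ 0.63  -0.033  0.02 ]
tumb [ 0.446 -0.205  0.036]
tumb [ 0.448 -0.204  0.036]
```

The two views agree within 4 mm. The tumbler is at (0.447,-0.204), the carrier centre near (0.586,0.052), and its +x yaw about -64° (collar to mate 196 mm, expected 200). I'll set the tool yaw to 26° once, since it suits every grasp.

```bash
cat >> h.py <<'E'
from scipy.spatial.transform import Rotation as Ro
def go(p,yaw):
    s=bot.observe();R=Ro.from_euler("xyz",s["tcp_rot"],degrees=True);G=Ro.from_euler("xyz",[180,0,yaw],degrees=True)
    print("shift",R.inv().apply(np.array(p)-s["tool_pos"]).round(4),"turn",(R.inv()*G).as_rotvec(degrees=True).round(2),"t",s["time_s"])
E
python3 -m jog '[0.04,-0.037,0,0,0,-6,1, 0.08,-0.074,0,0,0,-12.5,1, 0.119,-0.114,0,0,0,-12.5,1, 0.159,-0.152,0,0,0,-12.5,1, 0.198,-0.19,0.01,0,0,-12.5,1, 0.238,-0.228,0.015,0,0,-12.5,1, 0.278,-0.267,0.02,0,0,-12.5,1, 0.317,-0.305,0.025,0,0,-12.5,1, 0.357,-0.343,0.03,0,0,-12.5,1, 0.387,-0.372,0.03,0,0,-12.5,1]'
python3 -c "from h import *;go([.447,-.204,.2],26)"
```

```text
time_s: 0.93
tool_pos: [0.3823, -0.3043, 0.2091]
tcp_rot: [-180.0, 0.0, 26.0]
force: [0.6, -0.1, -0.6]
width: 0.0855
finger_force: 0.0
shift [ 0.1022 -0.0618  0.0091] turn [-0.01  0.02 -0.01] t 0.9333
```

```bash
python3 -m jog '[0,0,0,0,0,0,1,0,0,0,0,0,0,1,0,0,0,0,0,0,1]'
python3 - <<'E'
from h import *
go([.447,-.204,.2],26)
im=bot.read_camera("wrist");c=bot.camera_info("wrist");cv2.imwrite("pics/w1.png",im[:,:,::-1])
K,R,t=map(np.array,(c["camera_matrix"],c["R"],c["t"]))
for z in(.0,.072):
  q=K@(R@[.447,-.204,z]+t);print(q[:2]/q[2])
E
```

```text
time_s: 1.18
tool_pos: [0.3816, -0.3067, 0.2093]
tcp_rot: [-180.0, 0.0, 26.0]
force: [-0.6, -0.1, -0.1]
width: 0.0851
finger_force: 0.0
shift [ 0.1038 -0.0636  0.0093] turn [-0.    0.04  0.01] t 1.1833
[200.58573209  81.8196425 ]
[186.42259331  76.14994213]
```

View pics/w1.png

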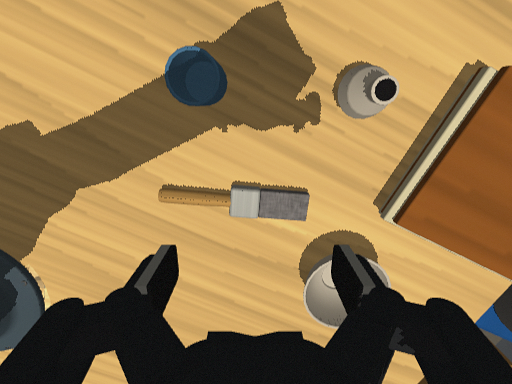

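The wrist picture shows the tumbler spanning columns 165–227 and rows 45–107, about where predicted, with the vase clear at (367,90).

```bash
python3 - <<'E'
from h import *
im=cv2.imread("pics/w1.png");m=cv2.inRange(cv2.cvtColor(im,cv2.COLOR_BGR2HSV),(98,90,30),(125,255,255))
k,l,s,c=cv2.connectedComponentsWithStats(m[:200,:300]);i=1+s[1:,4].argmax();print(s[i],c[i])
x,y,w,h,_=s[i];p=plane("wrist",(x+(w-1)/2,y+(h-1)/2),.04);print(p)
go([p[0],p[1],.2],26);go([p[0],p[1],.036],26)
E
```

```text
[ 165   46   62   60 2829] [194.66631318  76.74054436]
[ 0.45112467 -0.2045858   0.04      ]
shift [ 0.1078 -0.0619  0.0093] turn [ 0.    0.04 -0.1 ] t 1.2333
shift [ 0.108  -0.0619  0.1733] turn [ 0.    0.04 -0.1 ] t 1.2333
```

```bash
python3 -m jog '[0.03,-0.018,0,0,0,0,1, 0.065,-0.038,0,0,0,0,1, 0.095,-0.055,0,0,0,0,1, 0.106,-0.062,0.02,0,0,0,1, 0.106,-0.062,0.05,0,0,0,1, 0.106,-0.062,0.08,0,0,0,1, 0.106,-0.062,0.11,0,0,0,1, 0.106,-0.062,0.14,0,0,0,1, 0.106,-0.062,0.165,0,0,0,1, 0.106,-0.062,0.173,0,0,0,1]'
python3 -m jog '[0,0,0,0,0,0,1,0,0,0,0,0,0,0.4,0,0,0,0,0,0,0.4,0,0,0,0,0,0,0.4,0,0,0,0,0,0,0.4,0,0,0,0,0,0,0.4,0,0,0,0,0,0,0.4,0,0,0,0,0,0,0.4]' 30
```

```text
time_s: 2.07
tool_pos: [0.447, -0.2052, 0.0331]
tcp_rot: [-179.7, 0.3, 25.8]
force: [0.1, 0.4, -0.4]
width: 0.0856
finger_force: 0.0
time_s: 2.73
tool_pos: [0.4514, -0.205, 0.0383]
tcp_rot: [179.8, -0.1, 26.0]
force: [0.3, -1.0, 7.0]
width: 0.0524
finger_force: 31.3
```

```bash
python3 -m jog '[0,0,-0.02,0,0,0,0.4, 0,0,-0.05,0,0,0,0.4, 0,0,-0.08,0,0,0,0.4, 0,0,-0.11,0,0,0,0.4, 0.02,-0.01,-0.13,0,0,0,0.4, 0.045,-0.02,-0.14,0,0,0,0.4, 0.075,-0.033,-0.14,0,0,0,0.4, 0.1,-0.05,-0.14,0,0,0,0.4, 0.115,-0.065,-0.14,0,0,0,0.4, 0.12,-0.072,-0.14,0,0,0,0.4]'
python3 -m jog '[0,0,0,0,0,0,0.4,0,0,0,0,0,0,0.4,0,0,0,0,0,0,0.4]'
python3 - <<'E'
from h import *
im=bot.read_camera("wrist");cv2.imwrite("pics/w2.png",im[:,:,::-1])
c=bot.camera_info("wrist");print(c)
print(bot.observe()["tool_pos"])
K,R,t=map(np.array,(c["camera_matrix"],c["R"],c["t"]))
for P in((.63,-.037,.023),(.587,.05,.175),(.544,.141,.087)):
  q=K@(R@P+t);print(q[:2]/q[2])
E
```

```text
time_s: 3.57
tool_pos: [0.5276, -0.0827, 0.1772]
tcp_rot: [-180.0, -0.1, 26.3]
force: [-0.0, -0.0, -2.0]
width: 0.0523
finger_force: 32.6
time_s: 3.82
tool_pos: [0.5255, -0.0888, 0.1764]
tcp_rot: [180.0, 0.1, 25.9]
force: [0.3, 0.4, -1.6]
width: 0.0522
finger_force: 32.6
{'camera_matrix': array([[268.56896186,   0.        , 254.44946701],
       [  0.        , 268.56896186, 192.94566335],
       [  0.        ,   0.        ,   1.        ]]), 'R': array([[ 0.43660605, -0.89964968,  0.00236937],
       [-0.85346428, -0.41335607,  0.31738853],
       [-0.2845591 , -0.14059592, -0.94829263]]), 't': array([-0.31067633,  0.38638901,  0.46464862])}
[ 0.52550122 -0.0889053   0.17640024]
[252.17815893  64.34145978]
[41.20770213 21.15802794]
[-4.13387957 52.44341155]
```

View pics/w2.png

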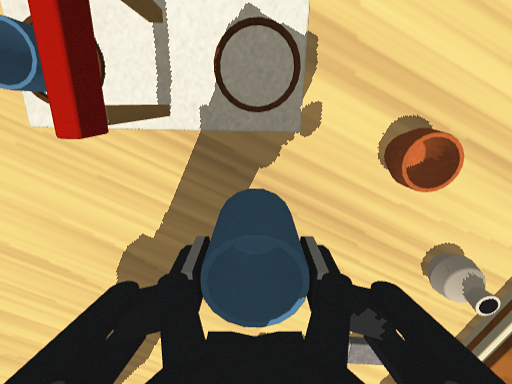

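The collar is at about (257,64), spanning 213–300 by 16–112. The board's near edge runs almost along the image x axis at row ~130. The tumbler is held upright between the fingers.

```bash
python3 - <<'E'
from h import *
im=cv2.imread("pics/w2.png");h=cv2.cvtColor(im,cv2.COLOR_BGR2HSV)
E=[]
for x in list(range(115,200,4))+list(range(210,300,4)):
    col=h[100:160,x,1].astype(int)   # board has low saturation
    ys=np.where(col<60)[0]
    if len(ys):E.append((x,100+ys.max()))
E=np.array(E);print(E[::6].tolist())
a=cv2.fitLine(E.astype(np.float32),cv2.DIST_HUBER,0,.01,.01).ravel();print(a)
f=lambda x:(x,a[3]+(x-a[2])*a[1]/a[0])
p,q=plane("wrist",f(115),.015),plane("wrist",f(300),.015);d=(q-p)[:2];print("yaw",np.degrees(np.arctan2(d[1],d[0])),p,q)
m=cv2.inRange(h,(0,60,10),(15,255,90))[0:125,205:308];
ys,xs=np.where(m);pts=np.stack([xs+205,ys],1)
el=cv2.fitEllipse(cv2.convexHull(pts.astype(np.int32)));print(el)
C=plane("wrist",el[0],.023);C2=plane("wrist",(257,64),.023);print(C,C2)
# distance of collar centre from near edge (expect 65)
n=np.array([-d[1],d[0]])/np.hypot(*d);print("dist",(C2[:2]-p[:2])@n)
# held tumbler: top rim centre
m=cv2.inRange(h,(98,90,30),(125,255,255));print(cv2.boundingRect(m[185:,190:320]))
go([C2[0],C2[1],.176],26)
E
```

```text
[[115, 128], [139, 128], [163, 129], [187, 129], [218, 130], [242, 130], [266, 131], [290, 131]]
[9.9982250e-01 1.8839585e-02 1.9339999e+02 1.2920000e+02]
yaw -65.18116023623651 [0.50769541 0.07184846 0.015     ] [ 0.59337205 -0.11341277  0.015     ]
((256.80938720703125, 64.18718719482422), (86.3189468383789, 94.55482482910156), 0.866939902305603)
[ 0.63215084 -0.04110747  0.023     ] [ 0.63238704 -0.04120428  0.023     ]
dist 0.06572110443131311
(10, 4, 110, 138)
shift [0.117  0.0036 0.0003] turn [ 0.04  0.07 -0.16] t 3.8667
```

```bash
python3 -m jog '[0.02,0.001,0,0,0,0,0.4, 0.05,0.002,0,0,0,0,0.4, 0.08,0.003,0,0,0,0,0.4, 0.105,0.0035,0,0,0,0,0.4, 0.117,0.0035,0.015,0,0,0.6,0.4, 0.117,0.0035,0.04,0,0,1.2,0.4, 0.117,0.0035,0.065,0,0,1.2,0.4, 0.117,0.0035,0.09,0,0,1.2,0.4, 0.117,0.0035,0.105,0,0,1.2,0.4, 0.117,0.0035,0.112,0,0,1.2,0.4]'
python3 -m jog '[0,0,0.002,0,0,0,0.4,0,0,0.003,0,0,0,0.4,0,0,0.003,0,0,0,0.4,0,0,0.003,0,0,0,0.4]'
python3 -c "from h import *;go([.632,-.041,.053],24.8)"
```

```text
time_s: 4.7
tool_pos: [0.6308, -0.0409, 0.0615]
tcp_rot: [-179.9, 0.3, 24.7]
force: [0.3, -0.9, -2.3]
width: 0.0524
finger_force: 32.5
time_s: 5.03
tool_pos: [0.634, -0.0388, 0.0629]
tcp_rot: [179.9, -0.1, 24.8]
force: [0.1, -0.2, -2.2]
width: 0.0522
finger_force: 32.6
shift [-0.0027  0.0011  0.0099] turn [ 0.07 -0.13 -0.01] t 5.0333
```

```bash
python3 -m jog '[-0.002,0.001,0.001,0,0,0,0.4,-0.002,0.001,0.0025,0,0,0,0.4,-0.002,0.001,0.004,0,0,0,0.4,-0.002,0.001,0.0055,0,0,0,0.4,-0.002,0.001,0.007,0,0,0,0.4,-0.002,0.001,0.007,0,0,0,0.4,-0.002,0.001,0.007,0,0,0,0.4]'
python3 -m jog '[0,0,0.001,0,0,0,0.4,0,0,0.002,0,0,0,0.4,0,0,0.003,0,0,0,0.4,0,0,0.003,0,0,0,0.4,0,0,0.003,0,0,0,0.4]'
```

```text
time_s: 5.62
tool_pos: [0.6315, -0.0403, 0.0543]
tcp_rot: [-180.0, 0.0, 24.8]
force: [0.3, 0.5, -0.9]
width: 0.0522
finger_force: 32.6
time_s: 6.03
tool_pos: [0.6319, -0.0403, 0.0533]
tcp_rot: [180.0, -0.0, 24.8]
force: [-4.3, -0.3, 9.1]
width: 0.0524
finger_force: 33.6
```

Contact came at 9 N at the expected height, so I'm releasing and rising.

```bash
python3 -m jog '[0,0,-0.001,0,0,0,0.5,0,0,-0.001,0,0,0,0.75,0,0,-0.001,0,0,0,0.95,0,0,-0.001,0,0,0,0.95,0,0,-0.001,0,0,0,0.95,0,0,-0.001,0,0,0,0.95]'
python3 -m jog '[0,0,-0.02,0,0,0,0.95,0,0,-0.05,0,0,0,0.95,0,0,-0.09,0,0,0,0.95,0,0,-0.13,0,0,0,0.95,0,0,-0.165,0,0,0,0.95,-0.02,0,-0.19,0,0,0,0.95,-0.06,0,-0.20,0,0,0,0.95,-0.09,-0.04,-0.2,0,0,0,0.95,-0.1,-0.07,-0.2,0,0,0,0.95,-0.1,-0.08,-0.2,0,0,0,0.95]'
python3 -m jog '[0,0,0,0,0,0,0.95,0,0,0,0,0,0,0.95,0,0,0,0,0,0,0.95]'
python3 - <<'E'
from h import *
im=bot.read_camera("wrist");cv2.imwrite("pics/w3.png",im[:,:,::-1]);c=bot.camera_info("wrist")
K,R,t=map(np.array,(c["camera_matrix"],c["R"],c["t"]))
u=np.array([np.cos(np.radians(-65.2)),np.sin(np.radians(-65.2))]);O=np.array([.632,-.041])-.1*u;print(O)
for P in(*(O,.175),*(O,.0)),:0
for P in(np.r_[O,.175],np.r_[O+.1*u,.087],np.r_[O-.1*u,.087]):
  q=K@(R@P+t);print(q[:2]/q[2])
go(np.r_[O,.25],24.8)
cv2.imwrite("pics/s3.png",bot.read_camera("scene")[100:300,150:400,::-1])
E
```

```text
time_s: 6.53
tool_pos: [0.6316, -0.0404, 0.0523]
tcp_rot: [-180.0, 0.0, 24.8]
force: [1.1, -0.3, -0.0]
width: 0.0811
finger_force: 0.0
time_s: 7.37
tool_pos: [0.5024, -0.0066, 0.2527]
tcp_rot: [-180.0, 0.1, 25.0]
force: [-0.4, 0.6, 0.6]
width: 0.0814
finger_force: 0.0
time_s: 7.62
tool_pos: [0.5082, -0.0106, 0.2525]
tcp_rot: [180.0, -0.0, 24.8]
force: [-0.6, -0.1, -0.9]
width: 0.0809
finger_force: 0.0
[0.59005479 0.04977775]
[225.66714575  75.62478309]
[327.90767199  83.72578272]
[139.86778715  83.79590243]
shift [ 0.0996 -0.0207  0.0023] turn [ 0.01 -0.01 -0.07] t 7.6667
```

View pics/w3.png

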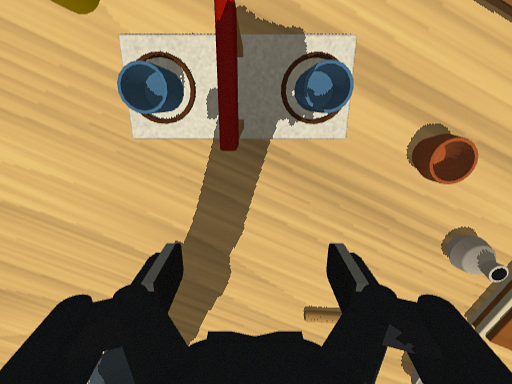

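Both tumblers stand in their collars, with rims near (329,84) and (143,88). The bar runs along column ~228, close to the predicted 226, so I go to the handle.

```bash
python3 -m jog '[0.025,-0.005,0,0,0,0,0.95,0.055,-0.01,0,0,0,0,0.95,0.085,-0.016,0,0,0,0,0.95,0.1,-0.0195,0,0,0,0,0.95,0.1,-0.0195,0.015,0,0,0,0.95,0.1,-0.0195,0.04,0,0,0,0.95,0.1,-0.0195,0.065,0,0,0,0.95,0.1,-0.0195,0.09,0,0,0,0.95,0.1,-0.0195,0.105,0,0,0,0.95,0.1,-0.0195,0.1115,0,0,0,0.95]'
python3 -m jog '[0,0,0,0,0,0,0.95,0,0,0,0,0,0,0.95,0,0,0,0,0,0,0.6]' 
python3 - <<'E'
from h import *
cv2.imwrite("pics/w4.png",bot.read_camera("wrist")[:,:,::-1]);go([.59,.05,.141],24.8)
E
```

```text
time_s: 8.55
tool_pos: [0.5888, 0.0488, 0.1375]
tcp_rot: [-179.9, 0.3, 24.7]
force: [0.1, -0.1, -0.6]
width: 0.0809
finger_force: 0.0
time_s: 8.8
tool_pos: [0.5911, 0.05, 0.1422]
tcp_rot: [180.0, -0.1, 24.8]
force: [-0.4, 0.4, 0.8]
width: 0.0709
finger_force: 0.0
shift [-0.0009 -0.0004  0.0014] turn [ 0.05 -0.15 -0.01] t 8.85
```

View pics/w4.png

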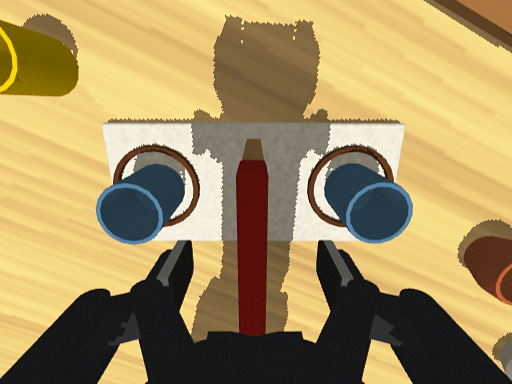

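The bar (column 252) is centred between the fingers (191 and 317), so I close.

```bash
python3 -m jog '[0,0,0,0,0,0,0.4,0,0,0,0,0,0,0.3,0,0,0,0,0,0,0.2,0,0,0,0,0,0,0.1,0,0,0,0,0,0,0.05,0,0,0,0,0,0,0.05,0,0,0,0,0,0,0.05,0,0,0,0,0,0,0.05,0,0,0,0,0,0,0.05,0,0,0,0,0,0,0.05]' 70
```

```text
time_s: 9.68
tool_pos: [0.5899, 0.0504, 0.1416]
tcp_rot: [-180.0, -0.0, 24.8]
force: [-2.1, 0.3, 5.9]
width: 0.013
finger_force: 69.6
```

```bash
python3 -m jog '[0,0,-0.001,0,0,0,0.05,0,0,-0.003,0,0,0,0.05,0,0,-0.006,0,0,0,0.05,0,0,-0.01,0,0,0,0.05,0,0,-0.015,0,0,0,0.05,0,0,-0.02,0,0,0,0.05,0,0,-0.024,0,0,0,0.05,0,0,-0.027,0,0,0,0.05,0,0,-0.029,0,0,0,0.05,0,0,-0.03,0,0,0,0.05]'
python3 - <<'E'
from h import *
print(bot.observe()["force"])
im=np.hstack([bot.read_camera("side")[130:290,160:360],bot.read_camera("scene")[130:290,180:380]])
cv2.imwrite("pics/l1.png",cv2.resize(im[:,:,::-1],None,fx=2,fy=2))
E
```

```text
time_s: 10.52
tool_pos: [0.59, 0.0499, 0.1715]
tcp_rot: [180.0, -0.0, 24.8]
force: [-0.4, 0.4, -5.7]
width: 0.0131
finger_force: 68.1
[-0.39155737  0.35146595 -5.68767214]
```

View pics/l1.png

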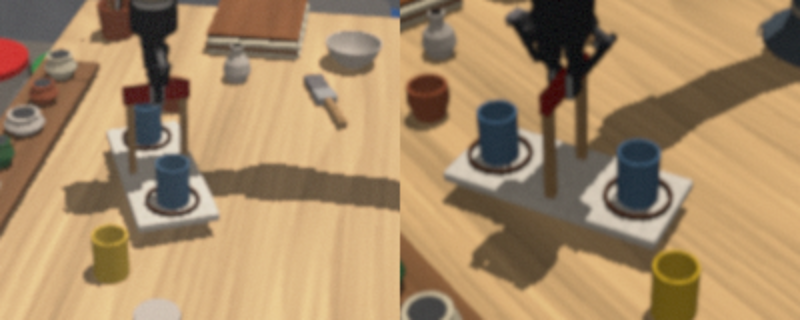

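The carrier is airborne and level with both tumblers in their collars, and the force matches its weight. Continuing up.

```bash
python3 -m jog '[0,0,-0.001,0,0,0,0.05,0,0,-0.003,0,0,0,0.05,0,0,-0.008,0,0,0,0.05,0,0,-0.015,0,0,0,0.05,0,0,-0.022,0,0,0,0.05,0,0,-0.029,0,0,0,0.05,0,0,-0.036,0,0,0,0.05,0,0,-0.041,0,0,0,0.05,0,0,-0.044,0,0,0,0.05,0,0,-0.045,0,0,0,0.05]' &&
python3 -m jog '[0,0,-0.001,0,0,0,0.05,0,0,-0.003,0,0,0,0.05,0,0,-0.008,0,0,0,0.05,0,0,-0.015,0,0,0,0.05,0,0,-0.022,0,0,0,0.05,0,0,-0.029,0,0,0,0.05,0,0,-0.036,0,0,0,0.05,0,0,-0.041,0,0,0,0.05,0,0,-0.044,0,0,0,0.05,0,0,-0.045,0,0,0,0.05]' >/dev/null
for i in 1 2 3 4; do python3 -m jog '[0,0,0,0,0,0,0.05,0,0,0,0,0,0,0.05,0,0,0,0,0,0,0.05,0,0,0,0,0,0,0.05,0,0,0,0,0,0,0.05,0,0,0,0,0,0,0.05,0,0,0,0,0,0,0.05,0,0,0,0,0,0,0.05,0,0,0,0,0,0,0.05,0,0,0,0,0,0,0.05]' | grep -v rot; done
python3 - <<'E'
from h import *
im=np.hstack([bot.read_camera("side")[110:270,160:360],bot.read_camera("scene")[90:250,180:380]])
cv2.imwrite("pics/l2.png",cv2.resize(im[:,:,::-1],None,fx=2,fy=2))
E
```

```text
time_s: 11.45
tool_pos: [0.5902, 0.05, 0.2169]
tcp_rot: [180.0, -0.1, 24.8]
force: [0.5, -0.2, -5.8]
width: 0.0132
finger_force: 68.2
time_s: 13.12
tool_pos: [0.5899, 0.05, 0.261]
force: [0.1, 0.6, -7.1]
width: 0.0132
finger_force: 68.3
time_s: 13.95
tool_pos: [0.5899, 0.0499, 0.261]
force: [-0.0, -0.0, -6.3]
width: 0.0131
finger_force: 68.3
time_s: 14.78
tool_pos: [0.5899, 0.0499, 0.261]
force: [-0.0, 0.2, -7.1]
width: 0.0134
finger_force: 68.3
time_s: 15.62
tool_pos: [0.5899, 0.0499, 0.261]
force: [-0.6, -0.5, -7.6]
width: 0.0134
finger_force: 68.3
```

View pics/l2.png

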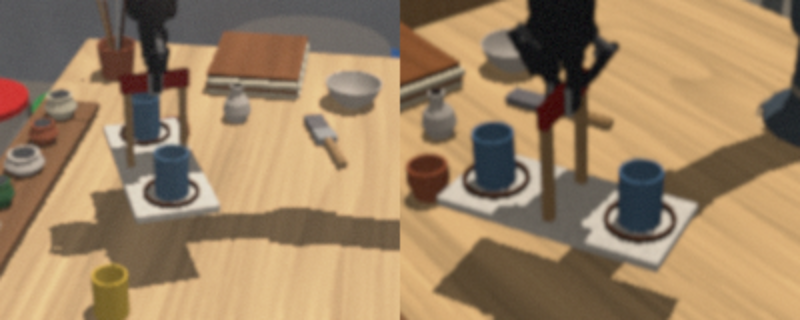

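The carrier is up 0.119 m with both tumblers standing. I'll check the level numerically by comparing the predicted board corners with the picture.

```bash
python3 - <<'E'
from h import *
for roll in(0,6):
  M=Ro.from_euler("xyz",[roll,0,-65.2],degrees=True)
  for n,(cx,cy) in dict(side=(160,110),scene=(180,90)).items():
    c=bot.camera_info(n);K,R,t=map(np.array,(c["camera_matrix"],c["R"],c["t"]))
    for P in((-.15,-.065,.015),(-.15,.065,.015),(.15,.065,.015),(0,-.055,.175),(0,.055,.175)):
      X=M.apply(np.array(P)-[0,0,.16])+[.59,.05,.28];q=K@(R@X+t);print(roll,n,P,(2*(q[:2]/q[2]-[cx,cy])).round())
E
```

```text
0 side (-0.15, -0.065, 0.015) [219. 203.]
0 side (-0.15, 0.065, 0.015) [134. 215.]
0 side (0.15, 0.065, 0.015) [101. 124.]
0 side (0, -0.055, 0.175) [187.  67.]
0 side (0, 0.055, 0.175) [117.  75.]
0 scene (-0.15, -0.065, 0.015) [296. 202.]
0 scene (-0.15, 0.065, 0.015) [256. 264.]
0 scene (0.15, 0.065, 0.015) [ 33. 196.]
0 scene (0, -0.055, 0.175) [182.  65.]
0 scene (0, 0.055, 0.175) [138. 108.]
6 side (-0.15, -0.065, 0.015) [209. 208.]
6 side (-0.15, 0.065, 0.015) [124. 213.]
6 side (0.15, 0.065, 0.015) [ 92. 122.]
6 side (0, -0.055, 0.175) [188.  70.]
6 side (0, 0.055, 0.175) [118.  71.]
6 scene (-0.15, -0.065, 0.015) [292. 213.]
6 scene (-0.15, 0.065, 0.015) [251. 266.]
6 scene (0.15, 0.065, 0.015) [ 26. 198.]
6 scene (0, -0.055, 0.175) [183.  69.]
6 scene (0, 0.055, 0.175) [139. 103.]
```

The corners match the level prediction to within about 2°.

```bash
python3 -c "from station import bot;print(bot.job_done())"
```

```text
the job is handed in; nothing more can be done
None
```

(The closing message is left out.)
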